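# Show the inside of the broken-glass bin and shut it softly

## Robot

A 7-joint arm with a two-finger parallel gripper is mounted at the origin on the work surface. World frame = base frame: x ahead of the robot, y to its left, z up, the work surface at z = 0. Lengths are in m, angles in rad, forces in N, time in s.
With the tool pointing down it reaches from about 0.4 to 0.85 m from the base axis. Payload 10.4 kg.
Tool frame: the origin (TCP) lies midway between the tips of the shut fingers; the grasp point (between the pads) lies 19 mm behind it; z points along the fingers, y is the line along which they close (so a half turn about z gives the same grasp; the last joint's range is limited). The gripper opens to 87 mm and grips with 3 to 60 N. Pads are 19 mm wide; open, the fingers measure 117 mm over their backs; the gripper's body (75 mm by 190 mm) begins 51 mm behind the grasp point.
Start: joints at [-1.151, 0.332, -0.065, 1.46, 0.022, 1.35, -0.088], TCP at [0.268, 0.565, 0.223] pointing down, gripper open.
Joint ranges: [-2.6, 2.6], [-0.5, 2.12], [-1.47, 1.34], [0.16, 2.42], [-1.27, 4.41], [0.06, 2.06], [-2.6, 2.6]. Speed limits (rad/s): [2.22, 2.22, 2.79, 2.79, 3.14, 3.14, 3.14].

## Interface

Orientations are given as a unit quaternion [x, y, z, w].
In Python, from bench import r gives the robot as it stands.
- The arm moves only by the tool arm_command, never from a script. Its argument "moves" is one flat list of numbers, 4 for each row, row after row: the shift along the tool's x, y, z in cm, then the turn about the tool's z in degrees. A call has 1 to 12 rows; each row shifts and turns the commanded pose from where the row before left it, along the tool's axes as they then stand; what a row does not reach is not made up. A row lasts 1/12 s, in which the tool goes at most 41.7 mm and 7.16 degrees, less where a joint would pass 70% of its speed; a pose out of reach is approached as far as the arm can. A call with a gripper value outside its range is refused whole. "fingers" is the opening in per cent of the stroke, from 0 (shut) to 100 (fully open), set as the call begins (left out, the last holds). The fingers move at their own pace and stop on an object; "squeeze" is the grip in N (left out, the last holds). Time passes only in rows, so rows that do not move let the fingers close. It gives the time, the measured TCP pose, the force, the opening and the grip force at its end, in the units of the state.
- r.read_state(): the state, without advancing time (a new reading comes with each control period).
- r.camera(name): name is "side" or "top" or "wrist"; returns the picture (384x512x3 uint8, red, green, blue); there is no depth.
- r.camera_info(name): a dict with "fx", "fy", "cx", "cy" (pixels), "origin" and "attitude" of the camera in the world. Camera axes: x right, y up, looking along -z (the intrinsics and any distortion apply to the point x, -y, -z); pixel columns grow to the right and rows downward; lengths in m; the calibration is good to about 2 mm. A picture is of the moment at which its call begins: read the wrist's pose just before it. camera_info takes no time and is no camera call; for the wrist camera it gives the pose at the moment of the call.
- r.close_job(): hands the job in; it is judged then, once.
The state is a dict: "time": time; "joint_positions": joint angles; "joint_vel": joint speeds; "joint_torque": joint torques, N m; "ee_pos": TCP position; "eef_rot": TCP orientation; "ft_force": force on the tool from outside, world axes, zero at the start; "torque": the same for the moment, N m; "width": finger opening in m; "grip_force": force on a finger pad.
Only numpy, scipy, OpenCV 4.12 (cv2) and the standard library are available. Lean on these libraries where they do the work, as an engineer would, in place of code of your own. Each camera call takes 0.05 s, during which the arm holds its last target. There are 200 camera calls.

## Task

I want to see how full the broken-glass bin is, the one with the blue lid: with your fingertips press its pedal right down so that the lid stands fully open, keep it there for three seconds, then ease the pedal up so that the lid comes down softly without slamming, and take your hand away. Work the lid by its pedal only, leave the grey-lidded bin shut, and do not pick up or shift anything on the bench.

Things in the scene. Friction and masses are not known exactly. Their poses are not given: they have to be found in the camera images.
- blue_bin: The broken-glass bin, the one to open. Round bench step bin, fast to the bench: white shell 150 mm in diameter, black base 154 mm, blue lid 156 mm; crown of the shut lid 219 mm high. Origin: centre of its underside. Its pedal sticks out near the bench along its own -x; the lid's hinge is at the back, 81 mm along +x, 198 mm high, so the open lid stands up at the back, its edge at most 360 mm high.
- blue_pad (a point): Centre of the top of the blue-lidded bin's pedal tread, a black plate 44 mm (bin x) by 56 mm (bin y), 6 mm thick, 129 mm in front of the bin's axis (54 mm from the shell). Top 41 mm above the bench when up, 17 mm when fully down against a hard stop (24 mm travel, almost straight down: under 2 mm along bin x); the tread tilts 0.11 rad either way.
- blue_pedal (a joint): Angle of the blue-lidded bin's pedal lever, rad: 0 up (lid shut), 0.22 fully down (lid fully open). A light return spring and the lid's weight push it up: about 5 to 10 N on the tread starts it, less is needed farther down; let go, it snaps up and the lid slams.
- blue_lid: The blue lid (156 mm across, 20 mm high, about 170 g), not to be touched. Origin: on its hinge axis (its y); the lid lies along its own -x, and its z leans from vertical by the opening angle: 0 shut, 1.25 rad fully open. Opening = 5.68 x pedal angle: 1 mm at the tread is 0.05 rad of lid; the tread rising at 20 mm/s shuts it at 1 rad/s; beyond 4 rad/s is a slam.
- grey_bin: The general-waste bin, a twin of the other, to be left shut. Round bench step bin, fast to the bench: white shell 150 mm in diameter, black base 154 mm, grey lid 156 mm; crown of the shut lid 219 mm high. Origin: centre of its underside. Its pedal sticks out near the bench along its own -x; the lid's hinge is at the back, 81 mm along +x, 198 mm high, so the open lid stands up at the back, its edge at most 360 mm high.
- grey_pad (a point): Centre of the top of the grey-lidded bin's pedal tread, a black plate 44 mm (bin x) by 56 mm (bin y), 6 mm thick, 129 mm in front of the bin's axis (54 mm from the shell). Top 41 mm above the bench when up, 17 mm when fully down against a hard stop (24 mm travel, almost straight down: under 2 mm along bin x); the tread tilts 0.11 rad either way.
- grey_lid: The grey lid. Origin on its hinge axis; the angle between its z and the vertical is its opening: 0 shut, 1.25 rad fully open; linked to its own pedal like the other.
- tube_rack: Loose blue plastic test-tube rack with glass tubes in it, 236 x 84 mm, 162 mm high with the tubes. Origin: centre of its underside; x along its length.
- dish: Loose white porcelain evaporating dish, 88 mm across the rim, 36 mm high. Origin: centre of its underside.
- wash_bottle: Loose white wash bottle with a red cap and spout, 66 mm in diameter, 210 mm high; the spout reaches 69 mm along its x. Origin: centre of its underside.
- beaker: Loose glass beaker, 67 mm in diameter, 92 mm high. Origin: centre of its underside.
- stopper: Loose brown rubber stopper standing on its small end, 29 mm across the top, 27 mm high. Origin: centre of its underside.
- spatula: Loose steel spatula with a wooden handle lying flat along its x, 180 mm long, 9 mm high, 12 mm wide. Origin: on the bench under its middle.

How it is judged:
On the way, in this order (a step that is already met when the one before it is completed fails the run):
1. the blue lid is held fully open (beyond 1.1 rad of 1.25) for 2.5 s (angle between blue_lid's own z axis and vertical above 1.1 rad), for 2.5 s.
2. the blue lid is shut again (below 0.04 rad) (angle between blue_lid's own z axis and vertical below 0.04 rad), for 0.2 s.
At the end, for the whole second after the job is handed in: The blue lid is shut again (within 0.04 rad) with its pedal fully up, the grey lid is shut, and every loose thing is within 15 mm of where it stood (angle between each of blue_lid, grey_lid's own z axis and vertical below 0.04 rad and value of joint blue_pedal below 0.01 rad and distance of each of tube_rack, dish, wash_bottle, beaker, stopper, spatula from where it was at the start of the episode below 0.015 m); the robot touches nothing.
It fails at once if the blue lid slams: it closes faster than 4 rad/s (angular speed of blue_lid above 4 rad/s and velocity of joint blue_pedal below -0.1 rad/s).
It fails at once if the robot touches the blue lid itself (contact force between any of the fingers, the arm and blue_lid above 0.5 N).
It fails at once if the grey-lidded bin is opened (beyond 0.12 rad) (angle between grey_lid's own z axis and vertical above 0.12 rad).
It fails at once if a loose thing on the bench is lifted or shifted by more than 15 mm (distance of any of tube_rack, dish, wash_bottle, beaker, stopper, spatula from where it was at the start of the episode above 0.015 m).
It fails at once if a loose thing on the bench is tipped over (angle between any of tube_rack, dish, wash_bottle, beaker, stopper, spatula's own z axis and vertical above 0.35 rad).
It also fails if it takes over 48 s, if anything falls off the work surface, if the arm or the gripper's body presses on something with over 40 N, if the wrist force passes 120 N, or if a joint passes its speed limit or range.

## Working session

There is one attempt and no reset: what is moved stays moved. The work goes in short steps, Python scripts to look and compute and a tool call to move; the robot and the scene stay as the last step left them, time stands still between calls to the robot, and variables do not carry over. Pictures are saved under pics/ and viewed, at most 10 in all, crops included, and the job is handed in when it is done.

Besides the shell and the picture viewer there is one more tool, called after "Call:" by a JSON object that holds its "api" and its "payload". arm_command: Moves the arm, as the interface text tells. Its arguments: {"type":"object","properties":{"moves":{"type":"array"},"fingers":{"type":"number"},"squeeze":{"type":"number"}},"required":["moves"]}

```bash
mkdir -p pics
python3 - <<'E'
from bench import r
import cv2
s=r.read_state();print(s['time'],s['ee_pos'],s['eef_rot'],s['width'])
for n in("side","top"):
    i=r.camera_info(n);print(n,i)
    cv2.imwrite(f"pics/{n}.png",cv2.cvtColor(r.camera(n),cv2.COLOR_RGB2BGR))
E
```

```text
0.0 [0.26764371 0.56436359 0.22175831] [ 2.19595568e-01  9.75590740e-01 -6.92323699e-04 -1.20399236e-04] 0.08703683576465378
side {'fx': 483.0000009168602, 'fy': 483.0000009168602, 'cx': 256.04013032700584, 'cy': 193.47872314760417, 'origin': array([0.45269228, 1.19065018, 0.90832341]), 'attitude': array([-0.03152777,  0.47187666,  0.88010414, -0.04189412])}
top {'fx': 354.5274420938551, 'fy': 354.5274420938551, 'cx': 251.90064901082278, 'cy': 195.05749944365712, 'origin': array([0.42788942, 0.00435328, 1.06258164]), 'attitude': array([-0.0592197 ,  0.04787753,  0.71075759, -0.69930281])}
```

View pics/top.png

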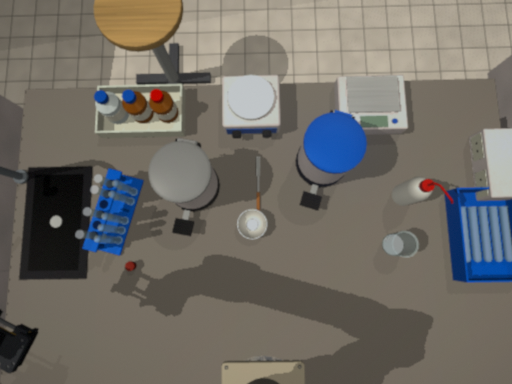

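View pics/side.png

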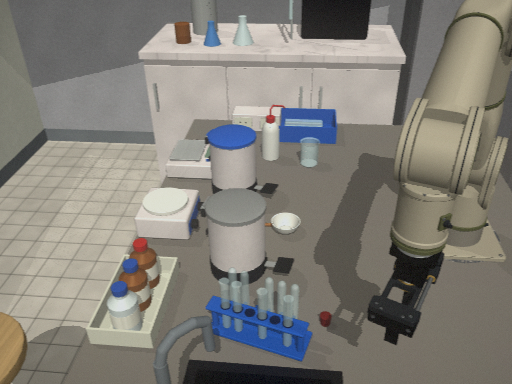

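The top view shows the blue lid at about (333,143) with its black tread at (312,200). The grey lid is at (182,172) with its tread at (184,227). The robot base is at the bottom and the arm is at the lower left.

```bash
cat > h.py <<'E'
from bench import r
import numpy as np, cv2
from scipy.spatial.transform import Rotation as R
def ray(n,u,v,z,i=None):
    i=i or r.camera_info(n);d=R.from_quat(i['attitude']).apply([(u-i['cx'])/i['fx'],-(v-i['cy'])/i['fy'],-1])
    o=np.array(i['origin']);return o+d*(z-o[2])/d[2]
def proj(n,p,i=None):
    i=i or r.camera_info(n);q=R.from_quat(i['attitude']).inv().apply(np.array(p)-i['origin'])
    return i['cx']-i['fx']*q[0]/q[2], i['cy']+i['fy']*q[1]/q[2]
E
python3 - <<'E'
from h import *
im=cv2.imread('pics/top.png')
hsv=cv2.cvtColor(im,cv2.COLOR_BGR2HSV)
m=cv2.inRange(hsv,(105,150,80),(130,255,255));m[:, :290]=0;m[:,375:]=0
ys,xs=np.nonzero(m[100:190]);print('lid bbox',xs.min(),xs.max(),ys.min()+100,ys.max()+100)
print('lid',ray('top',(xs.min()+xs.max())/2,(ys.min()+ys.max())/2+100,.205))
for n,(a,b,c,d) in {'blue':(285,335,185,215),'grey':(165,205,215,240)}.items():
    g=im[c:d,a:b].max(2);k=(g<32).astype(np.uint8)
    nl,L,st,ce=cv2.connectedComponentsWithStats(k)
    for j in range(1,nl):
        if st[j,4]>60:
            rc=cv2.minAreaRect(np.argwhere(L==j)[:,::-1].astype(np.float32));print(n,st[j],ce[j]+[a,c],rc,ray('top',*(ce[j]+[a,c]),.041))
c=cv2.resize(im[90:240,250:450],None,fx=4,fy=4,interpolation=cv2.INTER_CUBIC);cv2.imwrite('pics/c.png',c)
for n,u,v,z in(('dish',252,224,.03),('spat',259,180,.0),('bottle',428,186,.2),('beaker',393,244,.09),('grey',182,170,.2),):print(n,ray('top',u,v,z))
E
```

```text
lid bbox 304 366 111 172
lid [ 0.69052689 -0.19215888  0.205     ]
grey [  9   5  19  14 208] [182.90865385 226.53846154] ((17.9840030670166, 11.588001251220703), (17.173006057739258, 12.253654479980469), 10.304845809936523) [0.49570863 0.22009933 0.041     ]
dish [0.50058169 0.02076354 0.03      ]
spat [ 0.63646417 -0.00212694  0.        ]
bottle [ 0.57465739 -0.41452897  0.2       ]
beaker [ 0.43626494 -0.36007178  0.09      ]
grey [0.62614913 0.19084398 0.2       ]
```

View pics/c.png

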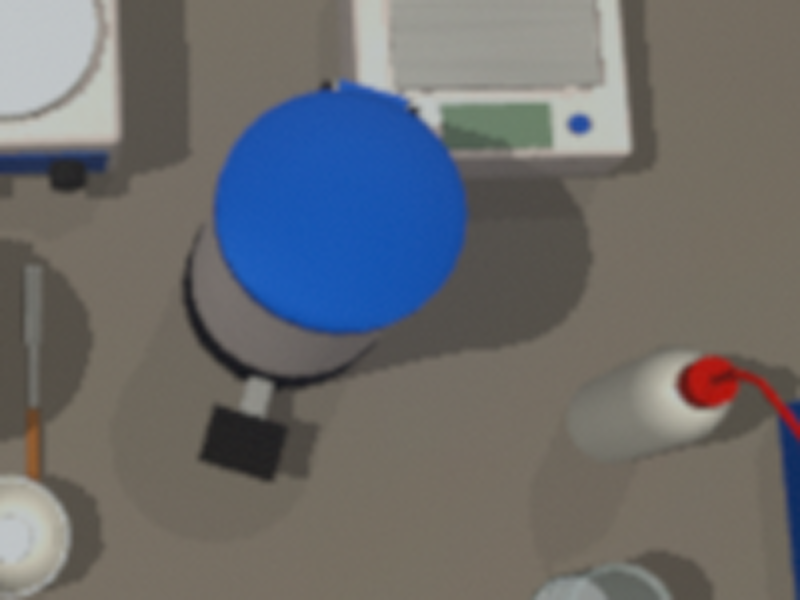

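Run:
```python
from h import *
P=np.array([ray('top',u/4+250,v/4+90,.041) for u,v in((215,405),(288,432),(273,481),(199,460))])
pad=P.mean(0);print(P,pad)
# base ellipse front / lid centre
lid=ray('top',335,141.5,.209);print('lid',lid)
lid=np.array([.6905,-.192,0]);d=(lid-pad)[:2];print('dist',np.linalg.norm(d),'heading',np.degrees(np.arctan2(d[1],d[0])))
e=(P[0]+P[1]-P[2]-P[3])[:2];print('tread heading',np.degrees(np.arctan2(e[1],e[0])))
for rr in(129,138):
  b=d/np.linalg.norm(d);t=lid[:2]-b*rr/1000;print(rr,t,proj('side',[*t,.041]),proj('top',[*t,.041]))
im=cv2.imread('pics/side.png');cv2.imwrite('pics/s.png',cv2.resize(im[120:220,190:310],None,fx=5,fy=5,interpolation=cv2.INTER_CUBIC))
```

```text
[[ 0.59267052 -0.13157335  0.041     ]
 [ 0.57189668 -0.18366041  0.041     ]
 [ 0.53637644 -0.17127484  0.041     ]
 [ 0.55254668 -0.11852733  0.041     ]] [ 0.56337258 -0.15125898  0.041     ]
lid [ 0.68930188 -0.19124229  0.209     ]
dist 0.1334961088706494 heading -17.769298173951757
tread heading -18.58268067450651
129 [ 0.56765419 -0.15263113] (np.float64(267.65534860323976), np.float64(186.63017353153884)) (np.float64(311.34160675609616), np.float64(199.63164606793887))
138 [ 0.55908356 -0.14988446] (np.float64(270.16598257943485), np.float64(187.187971183252)) (np.float64(310.51073719943287), np.float64(202.577205115487))
```

View pics/s.png

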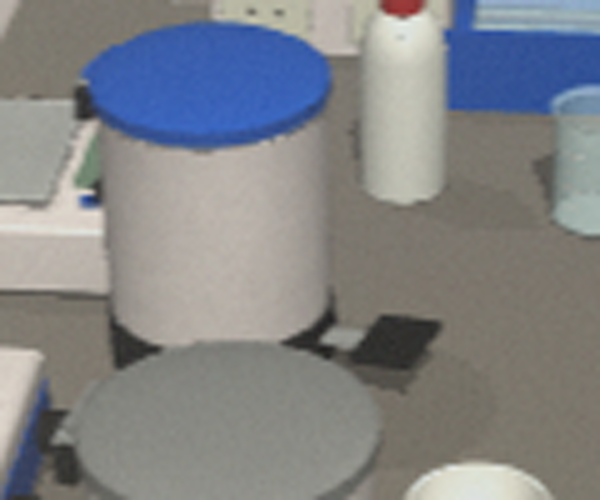

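The side view shows the blue bin's tread centred at about (269.6,188.4), within about 4 mm of the top-view estimate. I'll rise, shut the fingers and cross over.

Call:
{"api": "arm_command", "payload": {"moves": [0, 0, -4, -7, -1.5, -1.8, 0, 0, -2.2, -2.6, 0, 0, -2.2, -2.6, 0, 0, -2.2, -2.6, 0, 0, -2.2, -2.6, 0, 0, -2.2, -2.6, 0, 0, -2.2, -2.6, 0, 0, -2.2, -2.6, 0, 0, -2.2, -2.6, 0, 0, -2.2, -2.6, 0, 0, -2.2, -2.6, 0, 0], "fingers": 0, "squeeze": 10}}

```text
time: 1.1
ee_pos: [0.4033, 0.2251, 0.2624]
eef_rot: [0.16, 0.987, 0.0, -0.0]
ft_force: [1.7, -0.2, -0.7]
width: 0.0147
grip_force: 0.0
```

Call:
{"api": "arm_command", "payload": {"moves": [-2.2, -2.6, 0, 0, -2.2, -2.6, 0, 0, -2.2, -2.6, 0, 0, -2.2, -2.6, 0, 0, -2.2, -2.6, 0, 0, -2.2, -2.6, 0, 0, -2.2, -2.6, 0, 0, -2.2, -2.6, 0, 0, -2.2, -2.6, 0, 0, -2.2, -2.6, 0, 0, 0, 0, 0, 0, 0, 0, 0, 0]}}

```text
time: 2.1
ee_pos: [0.5299, -0.0912, 0.262]
eef_rot: [0.161, 0.987, -0.0, -0.0]
ft_force: [-0.6, 0.6, -1.2]
width: 0.0009
grip_force: 0.0
```

```bash
cat > g.py <<'E'
from h import *
import sys
s=r.read_state();Rt=R.from_quat(s['eef_rot'])
x=Rt.as_matrix()[:,0];print(s['time'],s['ee_pos'],'xbearing',np.degrees(np.arctan2(x[1],x[0])),'tilt',Rt.as_matrix()[:,2],'w',s['width'],'F',s['ft_force'],'q',s['joint_positions'])
t=np.array([float(v) for v in sys.argv[1:4]]);print('tool cm',Rt.inv().apply(t-s['ee_pos'])*100)
E
python3 g.py .555 -.148 .1
python3 - <<'E'
from h import *
i=r.camera_info('wrist');im=r.camera('wrist');cv2.imwrite('pics/w.png',cv2.cvtColor(im,cv2.COLOR_RGB2BGR))
for p in((.564,-.151,.041),(.555,-.148,.041)):print(proj('wrist',p,i))
E
```

```text
2.1 [ 0.52989535 -0.09122371  0.26203275] xbearing 161.41311729983693 tilt [-1.00539305e-03 -7.89908981e-04 -9.99999183e-01] w 0.0008616637231628357 F [-0.55091434  0.59242553 -1.15747692] q [-0.42333579  0.11756777  0.55863716  1.65865315 -0.06237793  1.3843647
  1.39021876]
tool cm [-4.20058324 -4.56397657 16.205223  ]
(np.float64(219.4157864534217), np.float64(215.4490514543346))
(np.float64(219.17812471094257), np.float64(207.71199815549784))
```

View pics/w.png

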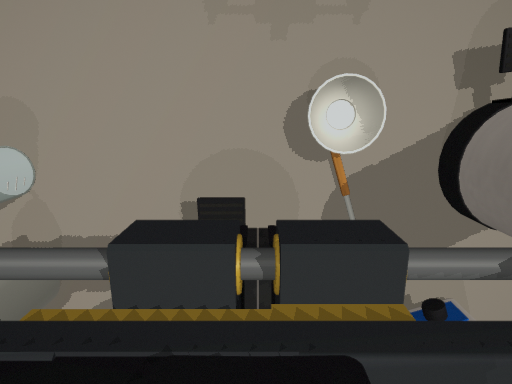

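The wrist view shows the tread at u 197–246 with its front edge at v≈197, matching the projection within about 2 mm. Next is the shift over and descent to just above it.

Call:
{"api": "arm_command", "payload": {"moves": [-2.1, -2.3, 0, 0, -2.1, -2.3, 0, 0, 0, 0, 2, 0, 0, 0, 3, 0, 0, 0, 3, 0, 0, 0, 3, 0, 0, 0, 3, 0, 0, 0, 3, 0, 0, 0, 2, 0, 0, 0, 1, 0, 0, 0, 0, 0, 0, 0, 0, 0]}}

```text
time: 3.15
ee_pos: [0.5557, -0.1453, 0.0631]
eef_rot: [0.159, 0.987, 0.0, 0.0]
ft_force: [0.8, -0.3, 0.7]
width: 0.0004
grip_force: 0.0
```

```bash
python3 g.py .555 -.148 .045
```

```text
3.15 [ 0.55573305 -0.14533583  0.06313491] xbearing 161.691854828746 tilt [ 2.09532043e-04  3.78992979e-04 -9.99999906e-01] w 0.00040556847421157596 F [ 0.80794618 -0.30193107  0.71984272] q [-0.27993656  0.40178782  0.55446391  1.79943778 -0.24620441  1.00927192
  1.62235025]
tool cm [-0.01394928 -0.27672988  1.81337435]
```

Call:
{"api": "arm_command", "payload": {"moves": [0, -0.3, 0.5, 0, 0, 0, 0.5, 0, 0, 0, 0.5, 0, 0, 0, 0.3, 0, 0, 0, 0.3, 0, 0, 0, 0.3, 0, 0, 0, 0.3, 0, 0, 0, 0.3, 0, 0, 0, 0.3, 0, 0, 0, 0.3, 0, 0, 0, 0.3, 0, 0, 0, 0, 0]}}

```text
time: 4.15
ee_pos: [0.554, -0.1488, 0.0231]
eef_rot: [0.16, 0.987, 0.0, -0.001]
ft_force: [-3.9, 1.5, 8.8]
width: 0.001
grip_force: 4.8
```

Call:
{"api": "arm_command", "payload": {"moves": [0, 0, 0.2, 0, 0, 0, 0.2, 0, 0, 0, 0.1, 0, 0, 0, 0, 0]}}

```text
time: 4.48
ee_pos: [0.5544, -0.1489, 0.0184]
eef_rot: [0.16, 0.987, 0.0, -0.0]
ft_force: [-2.2, 0.8, 3.9]
width: 0.0002
grip_force: 2.2
```

Run:
```python
from h import *
cv2.imwrite('pics/s2.png',cv2.cvtColor(r.camera('side'),cv2.COLOR_RGB2BGR))
s=r.read_state();print(s['time'],s['ee_pos'],s['ft_force'])
```

```text
4.5333 [ 0.55445636 -0.14887588  0.01852495] [-2.23280117  0.76689112  3.33329946]
```

View pics/s2.png

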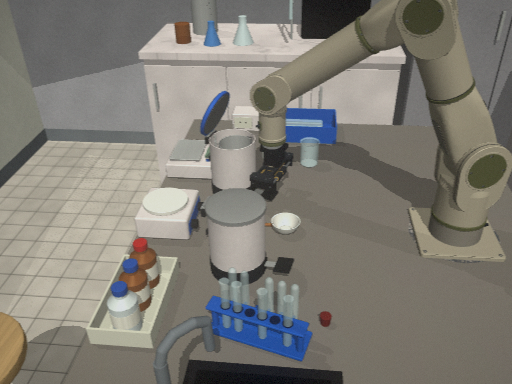

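The blue lid (about (215,112)) stands open, the grey lid is shut, and the fingers are on the tread at (270,185). I'll press the last few millimetres to the stop and hold.

Call:
{"api": "arm_command", "payload": {"moves": [0, 0, 0.1, 0, 0, 0, 0.1, 0, 0, 0, 0.1, 0, 0, 0, 0, 0, 0, 0, 0, 0]}}

```text
time: 4.95
ee_pos: [0.5547, -0.149, 0.0167]
eef_rot: [0.16, 0.987, 0.0, 0.0]
ft_force: [-8.1, 2.4, 18.1]
width: 0.0004
grip_force: 9.2
```

Force is up to 18 N and the fingers have stopped moving, so the pedal is on its hard stop. Now holding for over 3 s.

Call:
{"api": "arm_command", "payload": {"moves": [0, 0, 0, 0, 0, 0, 0, 0, 0, 0, 0, 0, 0, 0, 0, 0, 0, 0, 0, 0, 0, 0, 0, 0, 0, 0, 0, 0, 0, 0, 0, 0, 0, 0, 0, 0, 0, 0, 0, 0, 0, 0, 0, 0, 0, 0, 0, 0]}}

```text
time: 5.95
ee_pos: [0.5546, -0.149, 0.0167]
eef_rot: [0.16, 0.987, 0.0, 0.0]
ft_force: [-8.0, 2.5, 17.0]
width: 0.0003
grip_force: 9.1
```

Call:
{"api": "arm_command", "payload": {"moves": [0, 0, 0, 0, 0, 0, 0, 0, 0, 0, 0, 0, 0, 0, 0, 0, 0, 0, 0, 0, 0, 0, 0, 0, 0, 0, 0, 0, 0, 0, 0, 0, 0, 0, 0, 0, 0, 0, 0, 0, 0, 0, 0, 0, 0, 0, 0, 0]}}

```text
time: 6.95
ee_pos: [0.5546, -0.149, 0.0167]
eef_rot: [0.16, 0.987, 0.0, 0.0]
ft_force: [-7.5, 2.7, 17.2]
width: 0.0007
grip_force: 9.1
```

Call:
{"api": "arm_command", "payload": {"moves": [0, 0, 0, 0, 0, 0, 0, 0, 0, 0, 0, 0, 0, 0, 0, 0, 0, 0, 0, 0, 0, 0, 0, 0, 0, 0, 0, 0, 0, 0, 0, 0, 0, 0, 0, 0, 0, 0, 0, 0, 0, 0, 0, 0, 0, 0, 0, 0]}}

```text
time: 7.95
ee_pos: [0.5546, -0.149, 0.0167]
eef_rot: [0.16, 0.987, 0.0, 0.0]
ft_force: [-7.7, 2.7, 18.5]
width: 0.0007
grip_force: 9.1
```

Call:
{"api": "arm_command", "payload": {"moves": [0, 0, -0.1, 0, 0, 0, -0.1, 0, 0, 0, -0.1, 0, 0, 0, -0.1, 0, 0, 0, -0.1, 0, 0, 0, -0.1, 0, 0, 0, -0.1, 0, 0, 0, -0.1, 0, 0, 0, -0.1, 0, 0, 0, -0.1, 0, 0, 0, -0.1, 0, 0, 0, -0.1, 0]}}

```text
time: 8.95
ee_pos: [0.5545, -0.1489, 0.0277]
eef_rot: [0.16, 0.987, 0.0, 0.0]
ft_force: [-3.4, 0.7, 5.6]
width: 0.0003
grip_force: 2.8
```

Call:
{"api": "arm_command", "payload": {"moves": [0, 0, -0.1, 0, 0, 0, -0.1, 0, 0, 0, -0.1, 0, 0, 0, -0.1, 0, 0, 0, -0.1, 0, 0, 0, -0.1, 0, 0, 0, -0.1, 0, 0, 0, -0.1, 0, 0, 0, -0.1, 0, 0, 0, -0.1, 0, 0, 0, -0.1, 0, 0, 0, -0.1, 0]}}

```text
time: 9.95
ee_pos: [0.5553, -0.1492, 0.0402]
eef_rot: [0.16, 0.987, -0.0, 0.001]
ft_force: [-0.2, 0.4, 7.1]
width: 0.0005
grip_force: 3.2
```

Still in contact near the top, so I continue easing off slowly, then retreat straight up.

Call:
{"api": "arm_command", "payload": {"moves": [0, 0, -0.1, 0, 0, 0, -0.1, 0, 0, 0, -0.1, 0, 0, 0, -0.1, 0, 0, 0, -0.1, 0, 0, 0, -0.1, 0, 0, 0, -0.1, 0, 0, 0, -0.1, 0, 0, 0, -0.1, 0, 0, 0, -0.1, 0, 0, 0, -0.1, 0, 0, 0, -0.1, 0]}}

```text
time: 10.95
ee_pos: [0.5545, -0.149, 0.0516]
eef_rot: [0.16, 0.987, 0.0, 0.0]
ft_force: [-0.3, -0.7, -0.6]
width: 0.0004
grip_force: 0.0
```

Call:
{"api": "arm_command", "payload": {"moves": [0, 0, -1, 0, 0, 0, -2, 0, 0, 0, -3, 0, 0, 0, -3, 0, 0, 0, -3, 0, 0, 0, -3, 0, 0, 0, -3, 0, 1, 0, -2, 0, 2, 0, 0, 0, 2, 0, 0, 0, 0, 0, 0, 0, 0, 0, 0, 0]}}

```text
time: 11.95
ee_pos: [0.5068, -0.133, 0.2525]
eef_rot: [0.159, 0.987, 0.001, 0.001]
ft_force: [-0.1, 0.6, 0.0]
width: 0.0001
grip_force: 0.0
```

Run:
```python
from h import *
a=cv2.cvtColor(r.camera('side'),cv2.COLOR_RGB2BGR);cv2.imwrite('pics/s3.png',a)
s=r.read_state();print(s['time'],s['ee_pos'],s['ft_force'])
```

```text
12.0 [ 0.50725639 -0.13319218  0.25226315] [ 0.33294684 -0.30918889 -0.7241971 ]
```

View pics/s3.png

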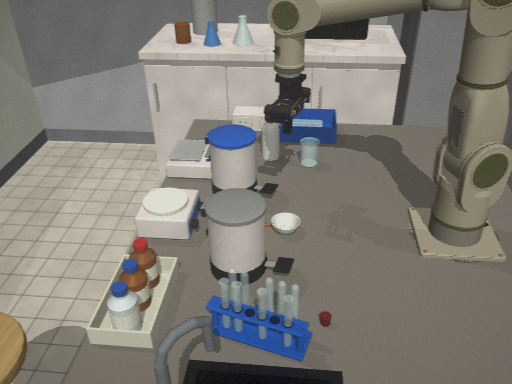

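The blue lid is shut at (232,137), its pedal is up at (267,189), the hand is clear, and nothing on the bench has moved.

```bash
python3 -c "
from bench import r
print(r.close_job())"
```

```text
the job is handed in; nothing more can be done
None
```

I pressed the blue bin's pedal to its stop, held it fully open for just over 3 seconds, then eased it shut over about 2 seconds and withdrew the hand; the final picture shows both lids shut and nothing moved, and the job is handed in (no verdict came back).

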